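# Seat the grating disc on its drive pin

### The arm

A 6-joint arm with a two-finger parallel gripper is mounted at the origin on a cart in front of the work surface, level with it; the furniture and walls round the work are solid. World frame = base frame: x ahead of the robot, y to its left, z up, the work surface at z = 0. Lengths are in m, angles in degrees, forces in N, time in s.
With the tool pointing down it reaches from about 0.35 to 0.875 m from the base axis. Payload 15.5 kg.
Tool frame: the origin (TCP) lies midway between the tips of the shut fingers; the grasp point (between the pads) lies 19 mm behind it; y points along the fingers, z is the direction in which the jaws open and shut, and the axes are right-handed (so a half turn about y gives the same grasp; the last joint's range is limited). The gripper opens to 85 mm and grips with 20 to 120 N. Pads are 22 mm wide; open, the fingers measure 114 mm over their backs; the gripper's body (76 mm by 85 mm) begins 54 mm behind the grasp point. The pads swing forward as they close: fully open they stand 13 mm farther back than shut.
Start: joints at [66.148, 28.281, 77.091, -0, 74.628, -5.472], TCP at [0.197, 0.593, 0.231] pointing down, gripper open.
Joint ranges: [-166.48, 166.48], [-47.26, 123.95], [12.59, 153.08], [-70.14, 250.14], [6.76, 159.57], [-176.63, 176.63]. Speed limits (degrees/s): [108.29, 108.29, 147.25, 172.46, 172.46, 172.46].

### API

Orientations are given as a 3x3 rotation matrix whose columns are the frame's x, y, z axes.
In Python, from bench import arm gives the robot as it stands.
- The arm moves only by the tool send_rows, never from a script. Its argument "increments" is a list of rows, each a list of 5 numbers: the gripper command: -1 is shut, 1 is fully open, values between are in proportion, then the shift along the tool's x, y, z each as a share of 20 mm, from -1 to 1, then the turn about the tool's y as a share of 0.12 rad, from -1 to 1. In form: [[fingers, dx, dy, dz, yaw], ...]. A call has 1 to 8 rows; each row shifts and turns the commanded pose from where the row before left it, along the tool's axes as they then stand; what a row does not reach is not made up. A row lasts 1/12 s, in which the tool goes at most 41.7 mm and 7.16 degrees, less where a joint would pass 70% of its speed; a pose out of reach is approached as far as the arm can. A call with a number of a shift or a turn outside -1 to 1 is refused whole. A call with a gripper value outside its range is refused whole. The fingers move at their own pace and stop on an object; "newtons" is the grip in N (left out, the last holds). Time passes only in rows, so rows that do not move let the fingers close. It gives the time, the measured TCP pose, the force and the opening at its end, in the units of the state.
- arm.sense(): the state, without advancing time (a new reading comes with each control period).
- arm.read_camera(name): name is "scene" or "side" or "wrist"; returns the picture (384x512x3 uint8, red, green, blue); there is no depth.
- arm.camera_params(name): a dict with "fov_y" (degrees; the focal length in pixels is half the picture's height over the tangent of half this angle, whatever the lens; pixels are square), "cx", "cy" (the principal point, pixels), "R" (3x3) and "t" (3): a world point X has camera coordinates R X + t. Camera axes: x right, y down, z forward; pixel columns grow to the right and rows downward; lengths in m; the calibration is good to about 2 mm. The wrist camera is an equidistant fisheye: a pixel r from the principal point sees the ray r / f radians off the axis. A picture is of the moment at which its call begins: read the wrist's pose just before it. camera_params takes no time and is no camera call; for the wrist camera it gives the pose at the moment of the call.
- arm.sign_off(): hands the job in, once; it reports no verdict.
The state is a dict: "time_s": time; "joint_pos": joint angles; "qvel": joint speeds; "joint_torque": joint torques, N m; "position": TCP position; "eef_rot": TCP orientation; "contact_force": force on the tool from outside, world axes, zero at the start; "torque": the same for the moment, N m; "finger_gap": opening from 0.0 (shut) to 1.0 (fully open).
Only numpy, scipy, OpenCV 4.12 (cv2) and the standard library are available. Lean on these libraries where they do the work, as an engineer would, in place of code of your own. Each camera call takes 0.05 s, during which the arm holds its last target. There are 200 camera calls.

### The job

The grating disc of the white rotary grater stands loose and raised on its spindle, out of line. Push its black finger peg round with a fingertip until the notch in the rim stands over the drive pin (beside the red mark on the housing), then press the disc down by its hub until it is fully home, without forcing it, and let go. Only push and press: do not lift the disc, and leave the other things on the worktop where they are.

Things in the scene. Friction and masses are not known exactly. Their poses are not given: they have to be found in the camera images.
- grater: Rotary grater fixed to the worktop: round white housing 200 mm across, 48 mm high, with a steel deck and a low outlet chute (70 mm wide, out to 114 mm from the axis, top 38 mm above the worktop) at its -x side. Origin on the axis at the worktop, z up; +x points from the axis to the drive pin and to the red mark (10 mm wide) on the housing's top beside the disc rim, at radius 84 to 95 mm.
- disc_turn (a joint): Turning angle of the disc about the vertical axis, rad, counter-clockwise from above: 0 (or 2 pi, the same place) when the notch is over the pin. It turns either way without end stops in reach (-7 to 13), stays where it is left (friction 0.12 N m, about 2.5 N at the peg). Starts from 0.7 to 5.5.
- disc_drop (a joint): How far the disc has slid down the spindle, m: 0 raised (start), 0.010 fully home, negative if lifted. It stays where it is left; friction holds it against its weight, so it sinks only when pressed with about 4 to 6 N. Out of line the pin stops it: about 0.002 at a light push, 0.005 at 25 N (the stop gives a little). Notch (17 mm) and pin (10 mm wide) have 3.5 mm play either side, 0.04 rad.
- pin_tip (a point): Centre of the top of the fixed brass drive pin, an upright bar on the deck 10 mm wide and 28 mm long along the radius (51 to 79 mm from the axis); this point is 65 mm from the axis, 60.5 mm above the worktop. Hidden under the disc rim until the notch comes over it.
- notch (a point): Middle of the rim notch, on the disc's underside, 65 mm from the axis; the notch is a straight-sided slot 17 mm wide, 31 mm deep, open to the rim, with a red tick on either side. The steel disc is 158 mm across, 6 mm thick; its underside stands 62 mm above the worktop raised and 52 mm when home.
- hub_top (a point): Centre of the flat top of the disc's black hub, 34 mm across, 8 mm above the disc's upper face; on the turning axis. Height above the worktop 76 mm raised, 66 mm home. Press here.
- peg_top (a point): Centre of the top of the upright black finger peg on the disc: 16 mm diameter, 34 mm tall above the disc's upper face, 48 mm from the axis, diametrically opposite the notch. Nothing but the hub and this peg stands above the disc by more than 2 mm.
- tin_b: Bystander, loose: small green and gold food tin, 75 mm across, 58 mm high; origin under its centre. Leave it alone.
- measure: Bystander, loose: steel measuring cup, 79 mm across and high, strap handle; origin under its centre. Leave it alone.
- spice_pot: Bystander, loose: glass spice jar with green cap, 46 mm across, 106 mm high; origin under its centre. Leave it alone.
- lemon: Bystander, loose: a lemon, 71 mm long; origin under its centre. Leave it alone.

How it is judged:
By the outcome, as a careful person would: the job done as asked, in the order asked, and still so for the second after the job is handed in, with the robot touching nothing.
It also fails if it takes over 42 s, if anything falls off the work surface, if the arm or the gripper's body presses on something with over 40 N, if the wrist force passes 120 N, or if a joint passes its speed limit or range.

## Working session

There is one attempt and no reset: what is moved stays moved. The work goes in short steps, Python scripts to look and compute and a tool call to move; the robot and the scene stay as the last step left them, time stands still between calls to the robot, and variables do not carry over. Pictures are saved under pics/ and viewed, about 8 in all and at most 12, crops included, and the job is handed in when it is done.

Besides the shell and the picture viewer there is one more tool, called after "Emit:" as name([rows], argument=value, ...), one row to a line, values as JSON. send_rows: Moves the arm, as the interface text tells. Shift numbers are shares of 20 mm and turn numbers shares of 0.12 rad, none past 1 either way. Its arguments: {"type":"object","properties":{"increments":{"type":"array"},"newtons":{"type":"number"}},"required":["increments"]}

```bash
mkdir -p pics; cat > h.py <<'E'
import numpy as np,cv2
from bench import arm
def snap(n,f):
    P=arm.camera_params(n); I=np.array(arm.read_camera(n)); cv2.imwrite('pics/'+f,I[...,::-1]); return I,P
def ray(P,u,v,n):
    f=192/np.tan(np.radians(P['fov_y'])/2); R=np.array(P['R']);t=np.array(P['t'])
    a,b=u-P['cx'],v-P['cy']
    if n=='wrist':
        r=np.hypot(a,b);th=r/f;d=np.array([a/r*np.sin(th),b/r*np.sin(th),np.cos(th)])
    else: d=np.array([a/f,b/f,1])
    return -R.T@t,R.T@d
def onz(P,u,v,z,n):
    o,d=ray(P,u,v,n); return o+d*(z-o[2])/d[2]
def proj(P,X,n):
    f=192/np.tan(np.radians(P['fov_y'])/2); c=np.array(P['R'])@X+np.array(P['t'])
    if n=='wrist':
        r=np.hypot(c[0],c[1]);k=f*np.arctan2(r,c[2])/r; return P['cx']+k*c[0],P['cy']+k*c[1]
    return P['cx']+f*c[0]/c[2],P['cy']+f*c[1]/c[2]
E
python3 - <<'E'
from h import *
Is=[]
for n in ['scene','side','wrist']:
    I,P=snap(n,n+'0.png');Is.append(I);print(n,P)
print(arm.sense())
E
```

```text
scene {'fov_y': 44.8115995087356, 'cx': 248.5964369010156, 'cy': 184.74469754579138, 'R': array([[ 0.45857291, -0.88858842, -0.01102354],
       [-0.38912459, -0.18963196, -0.90145536],
       [ 0.79893238,  0.41767253, -0.43273169]]), 't': array([-0.50675558,  0.2268598 ,  0.90617915])}
side {'fov_y': 53.94328909325602, 'cx': 248.89271162594477, 'cy': 190.5293611582222, 'R': array([[-0.98028613, -0.1975496 ,  0.00364075],
       [-0.12722263,  0.61699501, -0.77661545],
       [ 0.15117374, -0.76176855, -0.62996443]]), 't': array([0.44529678, 0.33429107, 0.78094549])}
wrist {'fov_y': 65.70646984690485, 'cx': 260.15356139717056, 'cy': 192.44665355855628, 'R': array([[ 3.14706010e-01,  9.49189098e-01, -4.28963096e-04],
       [ 9.05338714e-01, -3.00031471e-01,  3.00571006e-01],
       [ 2.85170019e-01, -9.49798589e-02, -9.53759344e-01]]), 't': array([-0.62401615, -0.03944703,  0.37819327])}
{'time_s': 0.15, 'joint_pos': array([ 6.61496498e+01,  2.83065900e+01,  7.71188234e+01,  4.65205842e-04,
        7.46284145e+01, -5.46934713e+00]), 'qvel': array([ 0.02789959, -0.04085189, -0.14244971, -0.07025596,  0.05624431,
       -0.09947559]), 'joint_torque': array([ 1.59325431e-03, -8.82540178e+01, -3.84064543e+01, -1.41795022e-04,
        7.11053435e-03,  2.51305698e-05]), 'position': array([0.19694171, 0.59286984, 0.2308394 ]), 'eef_rot': array([[ 9.48979917e-01, -3.87036039e-04,  3.15336277e-01],
       [-3.15336500e-01, -8.56081991e-04,  9.48979536e-01],
       [-9.73355727e-05, -9.99999559e-01, -9.34451206e-04]]), 'contact_force': array([0.07340726, 1.12606886, 1.11834288]), 'torque': array([ 0.02935673,  0.00085011, -0.01788007]), 'finger_gap': 1.0015463985366344}
```

View pics/scene0.png

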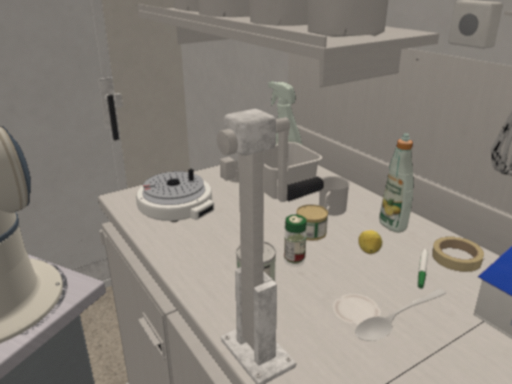

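View pics/wrist0.png

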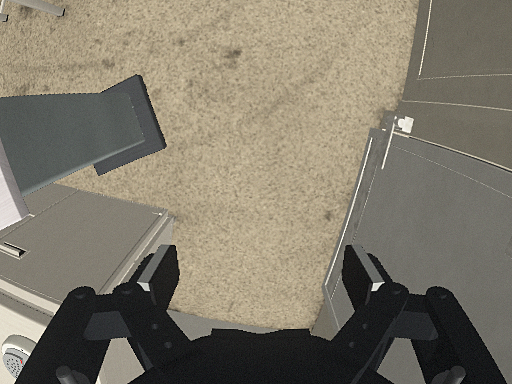

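The scene view shows the grater at about (174,190), with its hub at (173,182) and peg at (191,172). The red spot is near (148,186). The wrist view sees only floor. Next I'll crop scene and side.

```bash
python3 - <<'E'
from h import *
I=cv2.imread('pics/scene0.png');S=cv2.imread('pics/side0.png')
P=arm.camera_params('scene');PS=arm.camera_params('side')
X=onz(P,173,182,.076,'scene');print(X);q=proj(PS,X,'side');print(q)
a=cv2.resize(I[150:230,125:225],(800,640),interpolation=2)[:,:,:]
a=cv2.resize(a,(500,400))
u,v=int(q[0]),int(q[1]);u=min(max(u,75),437);v=min(max(v,60),324)
b=cv2.resize(S[v-60:v+60,u-75:u+75],(500,400),interpolation=2)
print(u,v)
c=np.zeros((600,800,3),np.uint8);c=np.hstack([a,b]);cv2.imwrite('pics/c1.png',cv2.resize(c,(800,320)))
E
```

```text
[ 0.47616158 -0.10443894  0.076     ]
(np.float64(248.64993117356096), np.float64(254.61104355261503))
248 254
```

View pics/c1.png

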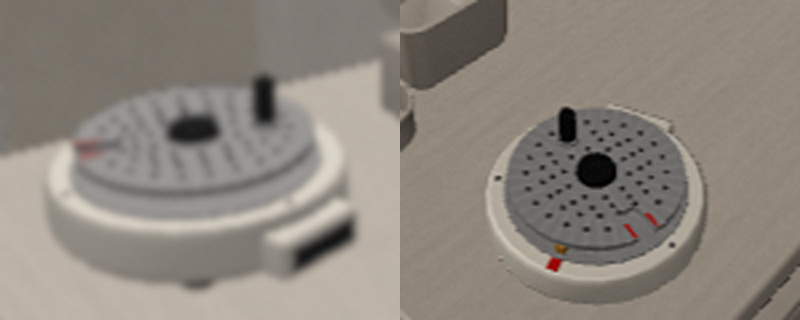

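The side crop (right) shows the red mark at (553,264), hub at (596,170), peg top at (567,112) and notch ticks at (630,231) and (651,219). I'll measure these from the side view.

```bash
cat > m.py <<'E'
from h import *
from math import *
def measure(f,drop=0.0,new=True):
    if new: I,P=snap('side',f)
    else: I=cv2.imread('pics/'+f)[...,::-1];P=arm.camera_params('side')
    J=I.astype(int);red=((J[...,0]-np.maximum(J[...,1],J[...,2]))>50).astype(np.uint8)
    blk=(J.max(2)<50).astype(np.uint8)
    for nm,m in (('red',red),('blk',blk)):
        n,_,st,c=cv2.connectedComponentsWithStats(m)
        for i in range(1,n):
            u,v=c[i]
            if 200<u<300 and 215<v<310 and st[i][4]>=3:
                z={'red':[.048,.068-drop],'blk':[.076-drop,.085-drop]}[nm]
                print(nm,c[i].round(1),st[i],*[onz(P,u,v,zz,'side')[:2].round(4) for zz in z])
    return I,P
if __name__=='__main__':
    measure('side0.png',new=False)
    P=arm.camera_params('side')
    print('pegtop',onz(P,235.6,236,.102,'side'))
E
python3 m.py
```

```text
red [267.1 275.9] [265 274   5   5   9] [ 0.4264 -0.0739] [ 0.4245 -0.0582]
red [258.9 280. ] [257 278   5   5  10] [ 0.4429 -0.0586] [ 0.4406 -0.0434]
red [230.3 292.7] [228 290   6   6  23] [ 0.4989 -0.012 ] [0.495  0.0019]
blk [235.5 240.6] [233 235   6  12  69] [ 0.5165 -0.142 ] [ 0.5144 -0.1337]
blk [246.2 257.4] [239 251  15  13 153] [ 0.48   -0.0949] [ 0.4784 -0.0873]
blk [247.7 274.3] [247 274   2   2   3] [ 0.4669 -0.0475] [ 0.4655 -0.0405]
pegtop [ 0.51353913 -0.13263123  0.102     ]
```

```bash
python3 - <<'E'
from h import *
P=arm.camera_params('scene')
for u,v in [(257,350),(255,255),(295,250),(312,225),(334,205),(370,245),(280,190)]: print(u,v,onz(P,u,v,0,'scene').round(3))
print(-np.array(P['R']).T@P['t'])
PS=arm.camera_params('side');print(-np.array(PS['R']).T@PS['t'])
E
```

```text
257 350 [ 0.122 -0.523  0.   ]
255 255 [ 0.372 -0.394  0.   ]
295 250 [ 0.43  -0.467  0.   ]
312 225 [ 0.552 -0.462  0.   ]
334 205 [ 0.677 -0.478  0.   ]
370 245 [ 0.526 -0.613  0.   ]
280 190 [ 0.696 -0.312  0.   ]
[-0.40331476 -0.78576341  0.59105018]
[0.36098919 0.47661199 0.74996227]
```

View pics/side0.png

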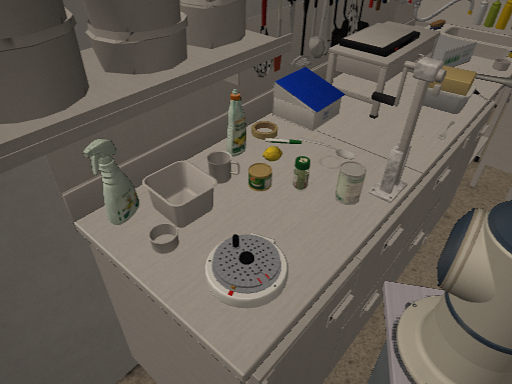

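The side view shows the grater alone at the near edge, and the bystanders are well clear. Centre is about (0.479,-0.099). The mark lies at 77° and the notch at about 134°, so the disc must turn about 58° clockwise. I'll move above the start of the push.

Emit:
send_rows([
  [-1,0.95,0,-1,0],
  [-1,0.95,0,-1,0],
  [-1,0.95,0,-1,0],
  [-1,0.95,0,-1,0],
  [-1,0.95,0,-1,0],
  [-1,0.95,0,-1,0],
  [-1,0.95,0,-1,0],
  [-1,0.95,0,-1,0],
], newtons=40)

```text
time_s: 0.82
position: [0.2911, 0.392, 0.2312]
eef_rot: [[0.949, -0.0, 0.315], [-0.315, -0.0, 0.949], [-0.0, -1.0, -0.0]]
contact_force: [0.8, 0.7, 0.3]
finger_gap: 0.0
```

Emit:
send_rows([
  [-1,0.95,0,-1,0],
  [-1,0.95,0,-1,0],
  [-1,0.95,0,-1,0],
  [-1,0.95,0,-1,0],
  [-1,0.95,0,-1,0],
  [-1,0.95,0,-1,0],
  [-1,0.95,0,-1,0],
  [-1,0.95,0,-1,0],
])

```text
time_s: 1.48
position: [0.3849, 0.1923, 0.2313]
eef_rot: [[0.949, -0.0, 0.315], [-0.315, -0.0, 0.949], [-0.0, -1.0, -0.0]]
contact_force: [0.4, 0.8, -0.4]
finger_gap: -0.003
```

Emit:
send_rows([
  [-1,0.95,0,-1,0],
  [-1,0.95,0,-1,0],
  [-1,0.95,0,-1,0],
  [-1,0.95,0,-1,0],
  [-1,0.95,0,-1,0],
  [-1,0.95,0,-1,0],
  [-1,0.95,0,-1,0],
  [-1,0.95,0,-1,0],
])

```text
time_s: 2.15
position: [0.4787, -0.0076, 0.2312]
eef_rot: [[0.949, -0.0, 0.315], [-0.315, 0.0, 0.949], [-0.0, -1.0, -0.0]]
contact_force: [-0.1, 0.2, -0.2]
finger_gap: -0.0
```

Emit:
send_rows([
  [-1,0.95,0,-1,0],
  [-1,0.95,0,-1,0],
  [-1,0.95,0,-1,0],
  [-1,0.7,0,-0.9,0],
  [-1,0,0,0,1],
  [-1,0,0,0,1],
  [-1,0,0,0,1],
  [-1,0,0,0,1],
])

```text
time_s: 2.82
position: [0.5211, -0.1027, 0.231]
eef_rot: [[0.692, -0.0, 0.722], [-0.722, 0.0, 0.692], [-0.0, -1.0, -0.0]]
contact_force: [-0.1, -0.4, 0.5]
finger_gap: 0.004
```

Emit:
send_rows([
  [-1,0,0,0,1],
  [-1,0,0,0,1],
  [-1,0,0,0,1],
  [-1,0,0,0,1],
  [-1,0,0,0,1],
  [-1,0,0,0,1],
  [-1,0,0,0,1],
  [-1,0,0,0,0.3],
])

```text
time_s: 3.48
position: [0.5211, -0.1025, 0.2311]
eef_rot: [[-0.113, -0.0, 0.994], [-0.994, 0.0, -0.113], [-0.0, -1.0, -0.0]]
contact_force: [-0.3, 0.3, 0.1]
finger_gap: 0.005
```

```bash
python3 - <<'E'
from h import *
I,P=snap('wrist','w1.png');s=arm.sense();print(s['time_s'],s['position'],s['eef_rot'],s['joint_pos'],s['contact_force'])
C=np.array([.479,-.099,.076]);print('hub',proj(P,C,'wrist'),'peg',proj(P,np.array([.5135,-.1327,.102]),'wrist'),'mark',proj(P,np.array([.4995,-.0115,.048]),'wrist'))
E
```

```text
3.5333 [ 0.5210905  -0.10255581  0.23111941] [[-1.11842969e-01 -3.96326141e-04  9.93725814e-01]
 [-9.93725891e-01  1.06585508e-04 -1.11842935e-01]
 [-6.15904920e-05 -9.99999916e-01 -4.05760387e-04]] [-1.75768851e+01  2.07626605e+01  9.03091806e+01 -1.10968309e-03
  6.89516507e+01 -1.11549215e+01] [ 0.21062816 -0.01395103 -0.36381646]
hub (np.float64(219.1896531127802), np.float64(177.67921105780613)) peg (np.float64(255.57479534014723), np.float64(213.65100837540152)) mark (np.float64(230.43045912720626), np.float64(91.1979173743565))
```

View pics/w1.png

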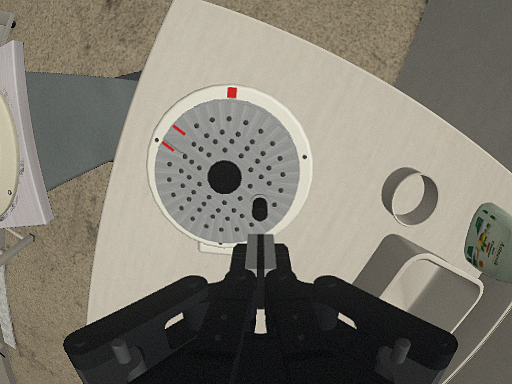

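The wrist view shows the hub at (224,177), red mark (232,92), notch ticks (179,130) and (168,146), and the peg at (260,208). I'll refine the geometry from these.

```bash
cat > w.py <<'E'
from h import *
def wm(f,drop=0.0,new=True,P=None):
    if new: I,P=snap('wrist',f)
    J=I.astype(int);red=((J[...,0]-np.maximum(J[...,1],J[...,2]))>60).astype(np.uint8)
    blk=(J.max(2)<40).astype(np.uint8)
    for nm,m,zs in (('red',red,(.048,.068-drop)),('blk',blk,(.076-drop,.102-drop))):
        n,_,st,c=cv2.connectedComponentsWithStats(m)
        for i in range(1,n):
            if 25<=st[i][4]<6000 and (nm=='red' or st[i][4]>120):
                p=[onz(P,*c[i],z,'wrist')[:2] for z in zs]
                if all(np.hypot(*(q-[.479,-.099]))<.11 for q in p): print(nm,c[i].round(1),st[i],*[q.round(4) for q in p])
    return I,P
if __name__=='__main__':
    import sys; wm(sys.argv[1],float(sys.argv[2]) if len(sys.argv)>2 else 0.); s=arm.sense(); print(s['time_s'],s['position'],s['contact_force'])
E
python3 w.py w2.png
```

```text
red [231.5  92.2] [227  87  10  11  99] [ 0.5004 -0.0128] [ 0.5022 -0.0136]
red [178.5 129.3] [173 124  13  11  46] [ 0.436 -0.045] [ 0.4419 -0.0439]
red [167.4 145.6] [162 141  12  10  42] [ 0.4199 -0.0614] [ 0.4268 -0.0593]
blk [224.1 176.8] [208 161  33  33 844] [ 0.4842 -0.0988] [ 0.4883 -0.0925]
blk [259.3 208.9] [252 198  15  23 278] [ 0.5165 -0.138 ] [ 0.5177 -0.1282]
3.5833 [ 0.5211153  -0.1025372   0.23112244] [ 0.59209362 -0.11486375 -0.07418562]
```

Emit:
send_rows([
  [-1,0,1,0.5,0],
  [-1,0,1,0,0],
  [-1,0,1,0,0],
  [-1,0,1,0,0],
  [-1,0,1,0,0],
  [-1,0,1,0,0],
  [-1,0,1,0,0],
  [-1,0,0.45,0,0],
])

```text
time_s: 4.25
position: [0.5302, -0.1033, 0.0801]
eef_rot: [[-0.104, -0.003, 0.995], [-0.995, 0.001, -0.104], [-0.001, -1.0, -0.003]]
contact_force: [-0.7, -0.6, -0.6]
finger_gap: 0.001
```

Emit:
send_rows([
  [-1,0.25,0,-0.0125,0.83],
  [-1,0.25,0,-0.0125,0.83],
  [-1,0.25,0,-0.0125,0.83],
  [-1,0.25,0,-0.0125,0.83],
  [-1,0.25,0,-0.0125,0.83],
  [-1,0.25,0,-0.0125,0.83],
  [-1,0.25,0,-0.0125,0.83],
  [-1,0,0,0,0],
])

```text
time_s: 4.92
position: [0.5159, -0.135, 0.0826]
eef_rot: [[-0.723, 0.0, 0.691], [-0.691, -0.0, -0.723], [-0.0, -1.0, 0.0]]
contact_force: [-0.3, 0.2, -0.4]
finger_gap: -0.005
```

```bash
python3 w.py w3.png; python3 -c "
from m import *
measure('s3.png')"
```

```text
red [105.9 114.8] [ 97 104  19  22 233] [ 0.501  -0.0131] [ 0.5091 -0.0209]
red [ 86.7 175.7] [ 77 169  21  14 108] [ 0.4576 -0.026 ] [ 0.4706 -0.0324]
red [ 80.6 205.6] [ 71 199  20  14  96] [ 0.4347 -0.0341] [ 0.4504 -0.0396]
blk [179.4 236.5] [ 150  209   59   57 2587] [ 0.4875 -0.0998] [ 0.5024 -0.0968]
4.9667 [ 0.51609768 -0.13474113  0.08258638] [ 0.21961373  0.27760624 -1.21125187]
red [255.1 281.7] [254 279   3   6   9] [ 0.4505 -0.0523] [ 0.448  -0.0372]
red [245.4 282.9] [245 280   2   6  10] [ 0.4715 -0.0445] [ 0.4683 -0.0297]
red [230.3 292.7] [228 290   6   6  23] [ 0.4989 -0.012 ] [0.495  0.0019]
blk [246.2 257.5] [239 251  15  14 153] [ 0.4799 -0.0947] [ 0.4783 -0.0871]
```

View pics/w3.png

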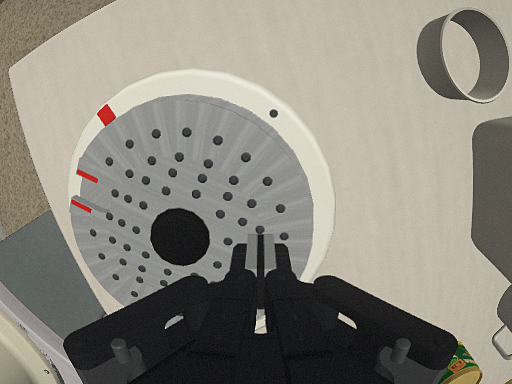

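The disc has turned to about 110.4° (ticks at (87,176) and (81,206)). About 31.5° remain, so I'll push most of that.

Emit:
send_rows([
  [-1,0.23,0,-0.011,0.75],
  [-1,0.23,0,-0.011,0.75],
  [-1,0.23,0,-0.011,0.75],
  [-1,0.23,0,-0.011,0.75],
  [-1,0.23,0,-0.011,0.75],
  [-1,0,0,0,0],
])

```text
time_s: 5.52
position: [0.4963, -0.1462, 0.0824]
eef_rot: [[-0.95, -0.0, 0.311], [-0.311, 0.0, -0.95], [0.0, -1.0, -0.0]]
contact_force: [-0.4, 0.4, 0.0]
finger_gap: -0.0
```

```bash
python3 w.py w4.png; python3 -c "
from m import *
measure('s4.png')"
```

```text
red [ 81.1 164.5] [ 70 149  28  30 219] [ 0.4977 -0.0168] [ 0.506  -0.0289]
red [ 80.3 201.6] [ 71 195  20  14  98] [ 0.4702 -0.0196] [ 0.4816 -0.0313]
blk [179.2 234.6] [ 150  207   59   57 2616] [ 0.4875 -0.1018] [ 0.502  -0.1055]
5.5667 [ 0.49655756 -0.14616963  0.08245497] [-0.65731656 -0.36207848 -0.65763662]
red [231.4 279.6] [230 277   4   6  11] [ 0.5048 -0.047 ] [ 0.5007 -0.0321]
red [240.4 281.9] [239 280   4   5   9] [ 0.4831 -0.045 ] [ 0.4796 -0.0302]
red [230.3 292.7] [228 290   6   6  23] [ 0.4989 -0.012 ] [0.495  0.0019]
blk [246.3 257.5] [239 251  15  14 155] [ 0.4798 -0.0946] [ 0.4782 -0.087 ]
blk [227.3 273.3] [227 273   2   2   3] [ 0.5119 -0.0412] [ 0.5099 -0.0342]
```

```bash
python3 - <<'E'
from h import *
from scipy.optimize import least_squares as L
T=np.array([[.4245,-.0582],[.4406,-.0434],[.448,-.0372],[.4683,-.0297],[.5007,-.0321],[.4796,-.0302]])
for r in (None,.0685):
    s=L(lambda p:np.hypot(*(T-p[:2]).T)-p[2],[.48,-.1,.068]);print(s.x,s.fun)
c=s.x[:2];m=np.array([.4989,-.012])-c;n=T[4:].mean(0)-c
print(np.hypot(*m),np.degrees([np.arctan2(m[1],m[0]),np.arctan2(n[1],n[0])]))
S=cv2.imread('pics/s4.png')[262:302,215:270];W=cv2.imread('pics/w4.png')[110:270,40:260]
cv2.imwrite('pics/c4.png',np.vstack([cv2.resize(S,(412,300),interpolation=2),cv2.resize(W,(412,300),interpolation=2)]))
E
```

```text
[ 0.48101554 -0.09870481  0.06932912] [ 0.0002025  -0.00083067  0.00047681  0.00083746  0.00012359 -0.00080969]
[ 0.48101554 -0.09870481  0.06932912] [ 0.0002025  -0.00083067  0.00047681  0.00083746  0.00012359 -0.00080969]
0.08853009762566008 [78.34514981 82.29942421]
```

View pics/c4.png

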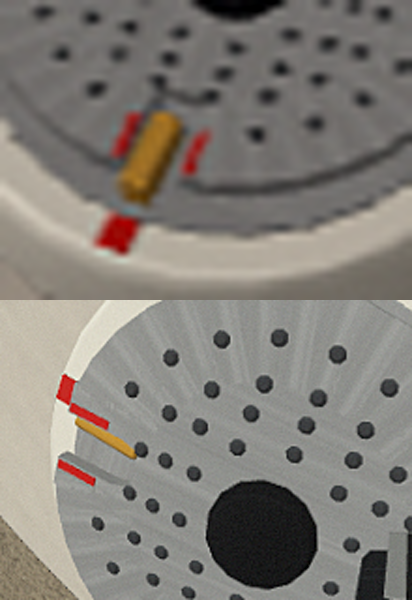

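The crops show the brass pin inside the notch but nearer the leading tick, with about 0.06 rad to go. I'll nudge the peg, then measure the pin against the ticks.

Emit:
send_rows([
  [-1,0.06,0,-0.002,0.2],
  [-1,0.065,0,-0.003,0.21],
  [-1,0,0,0,0],
  [-1,0,0,0,0],
])

```text
time_s: 5.95
position: [0.4944, -0.1469, 0.0824]
eef_rot: [[-0.964, 0.0, 0.266], [-0.266, -0.0, -0.964], [-0.0, -1.0, 0.0]]
contact_force: [2.4, 0.2, -0.1]
finger_gap: -0.001
```

```bash
cat > pin.py <<'E'
from h import *
import sys
k=sys.argv[1]; C={'side':np.array([.4810,-.0987])}
for n,thr in (('side',40),('wrist',60)):
    I,P=snap(n,n[0]+k+'.png');J=I.astype(int)
    red=((J[...,0]-np.maximum(J[...,1],J[...,2]))>thr)&(J[...,1]<100)
    br=(J[...,0]-J[...,2]>60)&(J[...,1]-J[...,2]>25)&(J[...,0]-J[...,1]>15)
    for nm,m,z in (('mark',red,.048),('tick',red,.068),('pin',br,.0605)):
        q,_,st,c=cv2.connectedComponentsWithStats(m.astype(np.uint8))
        for i in range(1,q):
            p=onz(P,*c[i],z,n)[:2]; d=p-[.482,-.0987]
            if st[i][4]>=5 and .04<np.hypot(*d)<.1 and abs(d[0])<.05 and d[1]>0: print(n,nm,c[i].round(1),st[i][4],p.round(4),'r',np.hypot(*d).round(4),'ang',np.degrees(np.arctan2(d[1],d[0])).round(1))
a=cv2.imread(f'pics/s{k}.png')[262:302,215:270];b=cv2.imread(f'pics/w{k}.png')[110:270,40:260]
cv2.imwrite(f'pics/c{k}.png',np.vstack([cv2.resize(x,(412,300),interpolation=2) for x in (a,b)]))
E
python3 pin.py 5
```

```text
side mark [230.5 279. ] 12 [ 0.5072 -0.0484] r 0.0563 ang 63.4
side mark [239.5 281.5] 12 [ 0.4854 -0.0456] r 0.0532 ang 86.3
side mark [230.5 292.6] 23 [ 0.4985 -0.0123] r 0.088 ang 79.2
side tick [230.5 279. ] 12 [ 0.503  -0.0334] r 0.0686 ang 72.2
side tick [239.5 281.5] 12 [ 0.4819 -0.0308] r 0.0679 ang 90.1
side pin [234.5 282.4] 52 [ 0.4936 -0.0317] r 0.068 ang 80.2
wrist mark [ 80.  168.6] 206 [ 0.4989 -0.0172] r 0.0832 ang 78.3
wrist mark [ 79.8 203.2] 94 [ 0.473  -0.0189] r 0.0803 ang 96.5
wrist tick [ 80.  168.6] 206 [ 0.5069 -0.0297] r 0.0733 ang 70.1
wrist tick [ 79.8 203.2] 94 [ 0.4839 -0.0312] r 0.0675 ang 88.4
wrist pin [ 94.8 185.8] 294 [ 0.4954 -0.0378] r 0.0624 ang 77.6
```

View pics/c5.png

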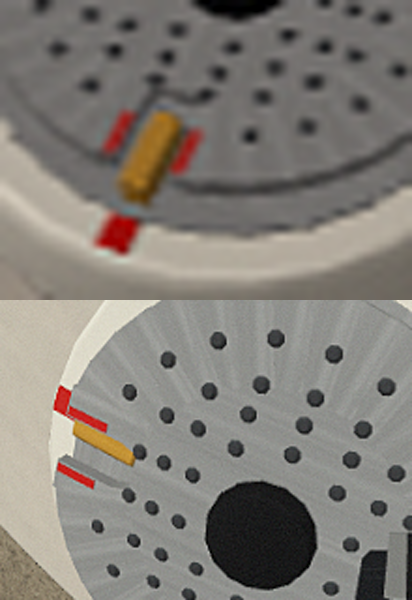

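Mid-notch is at about 81.1° against pin 80.2° and mark 79° (side). From the wrist it is 79.5° against 77.6°. That leaves roughly 1.5°, so one more small nudge.

Emit:
send_rows([
  [-1,0.065,0,-0.003,0.21],
  [-1,0,0,0,0],
  [-1,0,0,0,0],
])

```text
time_s: 6.3
position: [0.4928, -0.1472, 0.0823]
eef_rot: [[-0.971, 0.0, 0.241], [-0.241, -0.0, -0.971], [-0.0, -1.0, 0.0]]
contact_force: [2.9, 0.6, 1.4]
finger_gap: -0.002
```

```bash
python3 pin.py 6
```

```text
side mark [229.6 278.6] 14 [ 0.5094 -0.0491] r 0.0566 ang 61.1
side mark [238.5 281.5] 12 [ 0.4877 -0.0452] r 0.0538 ang 83.9
side mark [230.4 292.7] 22 [ 0.4987 -0.012 ] r 0.0883 ang 79.1
side tick [229.6 278.6] 14 [ 0.5051 -0.0342] r 0.0686 ang 70.3
side tick [238.5 281.5] 12 [ 0.4841 -0.0303] r 0.0684 ang 88.3
side pin [234.4 282.4] 50 [ 0.4938 -0.0316] r 0.0682 ang 80.1
wrist mark [ 79.5 169.3] 228 [ 0.5002 -0.0173] r 0.0834 ang 77.4
wrist mark [ 79.8 202. ] 93 [ 0.4757 -0.0187] r 0.0803 ang 94.5
wrist tick [ 79.5 169.3] 228 [ 0.5079 -0.03  ] r 0.0734 ang 69.3
wrist tick [ 79.8 202. ] 93 [ 0.4863 -0.0313] r 0.0676 ang 86.4
wrist pin [ 94.4 186. ] 407 [ 0.4965 -0.0378] r 0.0626 ang 76.6
```

The notch is centred: mid 79.3° against mark 79.1°. Now I back off, rise, and turn the gripper so the linkage clears the peg.

Emit:
send_rows([
  [-1,-0.5,0,0,0],
  [-1,-0.5,0,0,0],
  [-1,0,-1,0,0],
  [-1,0,-1,0,0],
  [-1,0,-1,0,0],
  [-1,0,0,0,-1],
  [-1,0,0,0,-1],
  [-1,0,0,0,-1],
])

```text
time_s: 7.07
position: [0.5132, -0.1422, 0.1427]
eef_rot: [[-0.82, 0.001, 0.572], [-0.572, -0.0, -0.82], [-0.0, -1.0, 0.001]]
contact_force: [0.1, 0.1, 0.1]
finger_gap: -0.004
```

Emit:
send_rows([
  [-1,0,0,0,-1],
  [-1,0,0,0,-1],
  [-1,0,0,0,-1],
  [-1,0,0,0,-1],
  [-1,0,0,0,-1],
  [-1,0,0,0,-1],
  [-1,0,0,0,-0.5],
  [-1,0,0,0,0],
])

```text
time_s: 7.73
position: [0.5129, -0.1421, 0.1422]
eef_rot: [[-0.183, -0.0, 0.983], [-0.983, 0.0, -0.183], [-0.0, -1.0, -0.0]]
contact_force: [1.0, 0.4, 0.7]
finger_gap: -0.004
```

Emit:
send_rows([
  [-1,-0.95,0,-0.95,0],
  [-1,-0.9,0,-0.9,0],
  [-1,0,0,0,0],
])

```text
time_s: 7.98
position: [0.4801, -0.096, 0.1419]
eef_rot: [[-0.188, -0.003, 0.982], [-0.982, 0.002, -0.188], [-0.001, -1.0, -0.004]]
contact_force: [0.6, 0.7, -0.9]
finger_gap: 0.001
```

```bash
python3 pin.py 7; python3 w.py w7b.png
```

```text
side mark [229.6 278.6] 14 [ 0.5094 -0.0491] r 0.0566 ang 61.1
side mark [238.5 281.5] 12 [ 0.4877 -0.0452] r 0.0538 ang 83.9
side mark [230.5 292.6] 23 [ 0.4985 -0.0123] r 0.088 ang 79.2
side tick [229.6 278.6] 14 [ 0.5051 -0.0342] r 0.0686 ang 70.3
side tick [238.5 281.5] 12 [ 0.4841 -0.0303] r 0.0684 ang 88.3
side pin [234.4 282.4] 50 [ 0.4938 -0.0316] r 0.0682 ang 80.1
wrist mark [263.2  88.5] 176 [ 0.5007 -0.0127] r 0.088 ang 77.7
wrist mark [248.  115.6] 109 [ 0.4849 -0.0315] r 0.0672 ang 87.5
wrist mark [277.8 115.1] 97 [ 0.508  -0.0355] r 0.0684 ang 67.6
wrist tick [263.2  88.5] 176 [ 0.5004 -0.0135] r 0.0872 ang 77.8
wrist tick [248.  115.6] 109 [ 0.486  -0.0308] r 0.068 ang 86.6
wrist tick [277.8 115.1] 97 [ 0.5071 -0.0344] r 0.0691 ang 68.7
wrist pin [263.  120.3] 460 [ 0.4959 -0.0367] r 0.0636 ang 77.3
red [261.   87.5] [255  81  13  14 181] [ 0.5005 -0.0127] [ 0.5003 -0.0136]
red [246.  114.5] [244 104   5  22 110] [ 0.4849 -0.0315] [ 0.486  -0.0308]
red [275.8 114.3] [274 104   5  22 102] [ 0.508  -0.0356] [ 0.5071 -0.0346]
blk [260.2 205.1] [ 237  183   47   45 1624] [ 0.4837 -0.0977] [ 0.4855 -0.0884]
8.1333 [ 0.48355172 -0.099075    0.14246349] [ 0.3306892  -0.34226634 -0.26700626]
```

View pics/w7.png

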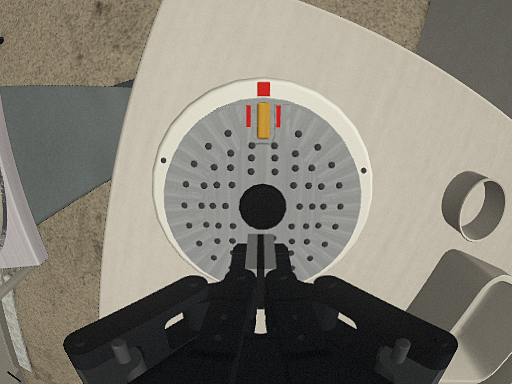

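The view is clean: the pin (263,120) sits midway between the ticks at (248,116) and (278,115), and the red mark (263,88) is in line. Now I descend onto the hub and press gently.

Emit:
send_rows([
  [-1,0,0.8,0,0],
  [-1,0,0.8,0,0],
  [-1,0,0.8,0,0],
  [-1,0,0.6,0,0],
  [-1,0,0.1,0,0],
  [-1,0,0.1,0,0],
  [-1,0,0,0,0],
])

```text
time_s: 8.72
position: [0.4833, -0.0995, 0.0784]
eef_rot: [[-0.187, 0.0, 0.982], [-0.982, -0.0, -0.187], [0.0, -1.0, 0.0]]
contact_force: [0.0, 0.2, 0.1]
finger_gap: -0.004
```

Emit:
send_rows([
  [-1,0,0.1,0,0],
  [-1,0,0.1,0,0],
  [-1,0,0,0,0],
])

```text
time_s: 8.97
position: [0.4834, -0.0994, 0.0746]
eef_rot: [[-0.187, 0.001, 0.982], [-0.982, -0.0, -0.187], [0.0, -1.0, 0.001]]
contact_force: [-0.5, -0.5, 0.6]
finger_gap: 0.006
```

Emit:
send_rows([
  [-1,0,0.1,0,0],
  [-1,0,0.1,0,0],
  [-1,0,0,0,0],
])

```text
time_s: 9.22
position: [0.4832, -0.0992, 0.0702]
eef_rot: [[-0.187, 0.001, 0.982], [-0.982, -0.0, -0.187], [0.0, -1.0, 0.001]]
contact_force: [0.4, 0.1, 1.8]
finger_gap: 0.002
```

Emit:
send_rows([
  [-1,0,0.1,0,0],
  [-1,0,0,0,0],
])

```text
time_s: 9.38
position: [0.4829, -0.0992, 0.0681]
eef_rot: [[-0.187, 0.0, 0.982], [-0.982, -0.0, -0.187], [0.0, -1.0, 0.0]]
contact_force: [1.0, -0.3, 1.2]
finger_gap: 0.0
```

Emit:
send_rows([
  [-1,0,0.08,0,0],
  [-1,0,0,0,0],
])

```text
time_s: 9.55
position: [0.4828, -0.0991, 0.0665]
eef_rot: [[-0.186, -0.0, 0.982], [-0.982, 0.0, -0.186], [-0.0, -1.0, -0.0]]
contact_force: [1.1, 0.6, 0.1]
finger_gap: -0.002
```

Emit:
send_rows([
  [-1,0,0.04,0,0],
  [-1,0,0,0,0],
])

```text
time_s: 9.72
position: [0.4827, -0.0991, 0.0659]
eef_rot: [[-0.186, -0.0, 0.982], [-0.982, 0.0, -0.186], [-0.0, -1.0, -0.0]]
contact_force: [1.3, -1.2, 5.8]
finger_gap: 0.001
```

```bash
python3 pin.py 8; python3 -c "
from m import *
measure('s8b.png',.01);print(arm.sense()['contact_force'])"
```

```text
side mark [229.6 281.6] 14 [ 0.5074 -0.041 ] r 0.0631 ang 66.3
side mark [238.6 284.5] 13 [ 0.4856 -0.0373] r 0.0616 ang 86.6
side mark [230.5 292.6] 23 [ 0.4985 -0.0123] r 0.088 ang 79.2
side tick [229.6 281.6] 14 [ 0.5032 -0.0262] r 0.0755 ang 73.7
side tick [238.6 284.5] 13 [ 0.4821 -0.0226] r 0.0761 ang 89.9
side pin [234.5 282.4] 54 [ 0.4936 -0.0318] r 0.0679 ang 80.2
wrist mark [262.  80.] 396 [ 0.5006 -0.0129] r 0.0878 ang 77.8
wrist mark [240.4 119. ] 191 [ 0.4854 -0.0313] r 0.0675 ang 87.1
wrist mark [283.2 119.5] 193 [ 0.5078 -0.0357] r 0.068 ang 67.7
wrist tick [262.  80.] 396 [ 0.5003 -0.0143] r 0.0863 ang 77.8
wrist tick [240.4 119. ] 191 [ 0.487  -0.0304] r 0.0685 ang 85.8
wrist tick [283.2 119.5] 193 [ 0.5066 -0.0343] r 0.0689 ang 69.1
wrist pin [262.1 126.4] 1030 [ 0.4962 -0.0364] r 0.0639 ang 77.2
red [229.5 281.7] [228 279   4   6  11] [ 0.5077 -0.0405] [ 0.5056 -0.0331]
red [238.5 284.3] [237 282   4   6  11] [ 0.4859 -0.0377] [ 0.4841 -0.0304]
red [230.3 292.7] [228 290   6   6  23] [ 0.4989 -0.012 ] [ 0.497  -0.0051]
blk [246.9 232. ] [ 220  200   54   67 1785] [ 0.4971 -0.1857] [ 0.4954 -0.177 ]
[ 0.83412065 -1.1721463   6.16897129]
```

View pics/w8.png

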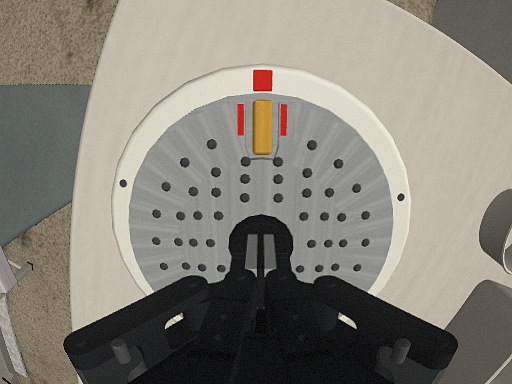

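The pin now stands through the notch, and the tick shift in the side view matches a 10 mm drop. I'll confirm the bottom with a slightly firmer press.

Emit:
send_rows([
  [-1,0,0.03,0,0],
  [-1,0,0,0,0],
])

```text
time_s: 10.03
position: [0.4828, -0.0991, 0.0657]
eef_rot: [[-0.186, 0.0, 0.982], [-0.982, -0.0, -0.186], [0.0, -1.0, 0.0]]
contact_force: [-0.9, -0.1, 16.6]
finger_gap: -0.001
```

Emit:
send_rows([
  [-1,0,0.03,0,0],
  [-1,0,0,0,0],
])

```text
time_s: 10.2
position: [0.4828, -0.0991, 0.0656]
eef_rot: [[-0.186, 0.001, 0.982], [-0.982, -0.0, -0.186], [0.0, -1.0, 0.001]]
contact_force: [-3.2, 0.7, 27.6]
finger_gap: 0.002
```

Force rises steeply with no further travel at z = 0.0657, so the disc is on its hard stop. I'll release upward.

Emit:
send_rows([
  [-1,0,-0.1,0,0],
  [-1,0,-0.5,0,0],
  [-1,0,-1,0,0],
  [-1,0,-1,0,0],
  [-1,0,-1,0,0],
  [-1,0,-1,0,0],
  [-1,0,0,0,0],
  [-1,0,0,0,0],
])

```text
time_s: 10.87
position: [0.4828, -0.0991, 0.1572]
eef_rot: [[-0.186, 0.001, 0.982], [-0.982, -0.0, -0.186], [0.0, -1.0, 0.001]]
contact_force: [0.8, -0.4, 0.0]
finger_gap: 0.002
```

```bash
python3 - <<'E'
from m import *
measure('s9.png',.01); s=arm.sense();print(s['time_s'],s['position'],s['contact_force'])
a=cv2.imread('pics/s9.png')[120:310,130:330];b=cv2.imread('pics/s9.png')[225:305,200:284]
cv2.imwrite('pics/c9.png',np.hstack([cv2.resize(a,(400,380),interpolation=2),cv2.resize(b,(400,380),interpolation=2)]))
E
```

```text
red [229.6 281.8] [228 279   4   6  13] [ 0.5073 -0.0404] [ 0.5052 -0.033 ]
red [238.5 284.3] [237 282   4   6  11] [ 0.4859 -0.0377] [ 0.4841 -0.0304]
red [230.3 292.7] [228 290   6   6  23] [ 0.4989 -0.012 ] [ 0.497  -0.0051]
blk [253.9 242.1] [251 236   6  13  63] [ 0.4733 -0.1554] [ 0.4718 -0.1471]
blk [246.3 260.3] [239 254  15  13 153] [ 0.4798 -0.0947] [ 0.4782 -0.0872]
10.9167 [ 0.48235962 -0.09894343  0.15640978] [-0.68459341 -0.71475791 -0.24817615]
```

View pics/c9.png

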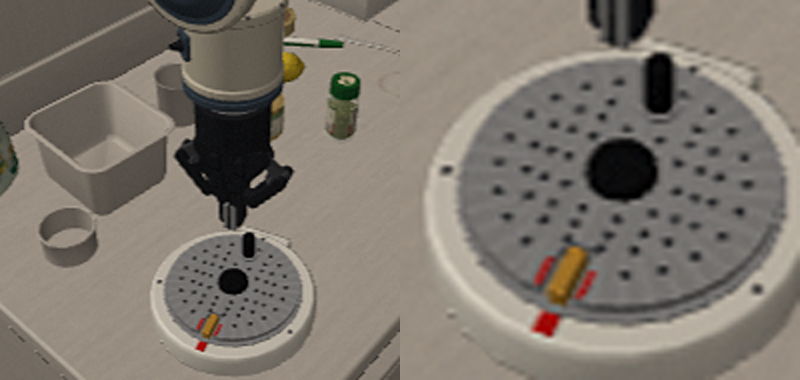

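The disc is seated with the pin standing up through the notch, in line with the red mark. The gripper is clear and the bystanders are untouched. Handing in.

```bash
python3 -c "
from bench import arm
print(arm.sign_off())"
```

```text
the job is handed in; nothing more can be done
None
```

The disc is lined up with the drive pin and pressed fully home, and the job was handed in at about 11 s with the gripper about 90 mm clear.

**What I did:** I pushed the peg about 57° clockwise with the shut fingertips, in four strokes, until the notch stood over the drive pin. Then I backed off, turned the gripper so it cleared the peg, and pressed the hub down in small steps.

**Last checks:**
- **Alignment:** just before pressing, the notch middle measured 79.3° against 79.1° for the red mark (side camera). The wrist view showed the pin midway between the ticks. Pin bearings differed between cameras by 1–3°, which I put down to calibration and the pin's visible side face.
- **Seating:** the disc went down with little resistance, 6 N or less in the readings. At z = 0.0657 m (home is 0.066) it stopped, and force rose with almost no further travel. My confirming press peaked at about 28 N, firmer than it needed to be.
- **After release:** the tick positions in the side picture matched a 10 mm drop and had not moved. The pin stands up through the notch beside the red mark. The tool showed no contact force, and the bystanders in view look undisturbed.

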